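# Press a handle rivet home in the hand press

### The arm

A 6-joint arm with a two-finger parallel gripper is mounted at the origin on a cart in front of the work surface, level with it; the furniture and walls round the work are solid. World frame = base frame: x ahead of the robot, y to its left, z up, the work surface at z = 0. Lengths are in m, angles in rad, forces in N, time in s.
With the tool pointing down it reaches from about 0.35 to 0.975 m from the base axis. Payload 4.9 kg.
Tool frame: the origin (TCP) lies between the finger pads; the fingertips stand 14 mm ahead of it and the grasp point (between the pads) lies 5 mm behind it (manip.finger_overhang is the distance from the TCP to the fingertips, in m); z points along the fingers, y is the line along which they close (so a half turn about z gives the same grasp; the last joint's range is limited). The gripper opens to 85 mm and grips with 20 to 120 N. Pads are 22 mm wide; open, the fingers measure 114 mm over their backs; the gripper's body (76 mm by 85 mm) begins 54 mm behind the grasp point. The pads swing forward as they close: fully open they stand 13 mm farther back than shut.
Start: joints at [1.125, 0.053, 1.613, -0, 1.476, -0.119], TCP at [0.201, 0.592, 0.217] pointing down, gripper open.
Joint ranges: [-3.01, 3.01], [-1.01, 2.22], [0.06, 2.58], [-1.02, 4.17], [0.09, 2.62], [-3.14, 3.14]. Speed limits (rad/s): [2.57, 2.57, 3.14, 3.14, 3.14, 3.14].

### API

Orientations are given as a unit quaternion [w, x, y, z].
In Python, from plant import manip, grab_frame gives the robot as it stands.
- The arm moves only by the tool servo_tool, never from a script. Its argument "deltas" is a list that holds one entry, the list of rows, each a list of 5 numbers: the opening in per cent of the stroke, from 0 (shut) to 100 (fully open), then the shift along the world's x, y, z in m, then the turn about the world's z in degrees. A call has exactly 8 rows; each row shifts and turns the commanded pose from where the row before left it; what a row does not reach is not made up. A row lasts 1/10 s, in which the tool goes at most 50 mm and 8.59 degrees, less where a joint would pass 70% of its speed; a pose out of reach is approached as far as the arm can. A call is refused whole if a number of a shift passes 0.05 or a number of a turn 8.59, either way. A call with a gripper value outside its range is refused whole. The fingers move at their own pace and stop on an object; the grip force is fixed at half the most. Time passes only in rows, so rows that do not move let the fingers close, or fill a call up. It gives the time, the measured TCP pose, the force, the opening and the grip force at its end, in the units of the state.
- manip.state(): the state, without advancing time (a new reading comes with each control period).
- grab_frame(name): name is "scene" or "top" or "wrist"; returns a dict with "pixels" (400x640x3 uint8, red, green, blue), "z_map" (400x640 float32, m along the optical axis (not along the pixel's ray), 0 where there is no reading), "fx", "fy", "cx", "cy" (pixels), "rvec" (rotation vector, rad) and "tvec" (3), from world to camera coordinates, as OpenCV has them; the wrist camera has in their place "T_tool_cam" (4x4, takes a point from camera to tool coordinates, whose origin is the TCP and whose axes are the flange's). Camera axes: x right, y down, z forward; pixel columns grow to the right and rows downward; lengths in m; the calibration is good to about 2 mm. A picture is of the moment at which its call begins: read the wrist's pose just before it.
- manip.job_done(): hands the job in; it is judged then, once.
The state is a dict: "time": time; "joint_pos": joint angles; "joint_vel": joint speeds; "joint_efforts": joint torques, N m; "tool_pos": TCP position; "tool_rot": TCP orientation; "contact_force": force on the tool from outside, world axes, zero at the start; "ft_torque": the same for the moment, N m; "gripper_width": opening from 0.0 (shut) to 1.0 (fully open); "grasp_force": force on a finger pad.
Only numpy, scipy, OpenCV 4.12 (cv2) and the standard library are available. Lean on these libraries where they do the work, as an engineer would, in place of code of your own. Each camera call takes 0.05 s, during which the arm holds its last target. There are 200 camera calls.

### The job

The paring knife on the bench is being re-handled and the brass rivet near its butt still stands proud. Lay the knife flat in the hand press, handle on the rail and butt slid home against the end stop so that the proud rivet is under the ram, and let go of it. Then push the palm knob down until the ram bottoms on its depth stop, hold it there for a second with about 20 N without ever forcing the press, and let the ram come all the way up again, leaving the knife in the press and the things around undisturbed.

Things in the scene. Friction and masses are not known exactly. Their poses are not given: they have to be found in the camera images.
- press: Small green iron hand press fixed on the hardboard, base 212 x 74 mm, 210 mm high. Origin: on the ram's axis at the underside of the base. Its +x axis is the way the work is slid in, from the open front towards the column; z up. Along x runs a steel rail 18 mm wide, flat top 30 mm above the origin, from x = -120 to +28 mm. The overhanging head begins 84 mm up and reaches forward to x = -23 mm.
- press_seat (a point): Point on the ram's axis at the height of the rail's top, x, y, z as the press: the knife's underside comes to lie at this height, with the proud rivet's centre straight above this point and the knife's +x along the press's +x.
- nest_mouth (a point): Middle of the nest's flared mouth, at the height of the rail's top, 53 mm in front of the ram's axis. Here the mouth plates are about 38 mm apart; they narrow to the two steel cheeks (32 mm in front of the axis to 12 mm behind it), 25 mm apart. Plates and cheeks stand 12 mm higher than the rail's top.
- end_stop (a point): Middle of the foot of the end stop's front face, at the height of the rail's top, 18 mm behind the ram's axis: a steel block across the rail, 18 mm higher than the rail, against which the knife's butt comes.
- head_top (a point): Middle of the head's top face, on the ram's axis, 134 mm above the base: the depth stop. Above it stand spring, steel collar and the black mushroom palm knob, 47 mm across, flat on top. The knob is screwed on a threaded stem and locked at a height that differs: its top is 59 to 78 mm above this point with the ram up, so it must be found by touch.
- ram (a joint): How far the ram is down, m: 0 = up, 0.016 = bottomed, collar on the head's top (a hard stop). Its spring takes 4 N at the top, 7 N at the bottom. The die is 36 mm above the rail's top with the ram up and meets the rivet after 10 to 12 mm; driving the rivet takes 8 N more (15 N in all on the knob); on the stop the force rises by some 5 to 10 N per mm. Over 36 N forces the press.
- knife: Paring knife lying flat, 201 mm long, 0.1 to 0.15 kg: brown wooden handle 126 x 22 x 18 mm with square sides; steel blade 22 mm wide, 4 mm thick, at mid height, slanted edge. Origin: underside of the handle, below the place to grip it (across the 22 mm) near the balance point. +x points to the butt, at x = +112 mm; front of the handle at x = -14 mm, point of the blade at x = -89 mm; z up.
- rivet_head (a point): Middle of the top of the proud rivet's flat round brass head, 11 mm across, 94 mm from the knife's origin towards the butt (18 mm from the butt), 24 to 26 mm above the knife's underside at the start. (The rivet in the middle of the handle is already set.)
- rivet (a joint): How far the proud rivet has been driven in, m: 0 to 0.002 at the start; the ram's depth stop sets it at about 0.006, where its head stands 2 mm above the wood like that of the other rivet. It stays where it is driven.
- folder: Flat cream bone folder, 22 x 136 x 6 mm, bystander; origin at its underside.
- rivet_tin: Small closed tin with a green lid, 67 x 97 x 25 mm, bystander; origin at the middle of its underside.
- slicker: Turned beech edge slicker with grooves, 20 x 83 x 20 mm, lying, bystander; origin at its underside.

How it is judged:
By the outcome, as a careful person would: the job done as asked, in the order asked, and still so for the second after the job is handed in, with the robot touching nothing.
It also fails if it takes over 72 s, if anything falls off the work surface, if the arm or the gripper's body presses on something with over 40 N, if the wrist force passes 120 N, or if a joint passes its speed limit or range.

## Working session

There is one attempt and no reset: what is moved stays moved. The work goes in short steps, Python scripts to look and compute and a tool call to move; the robot and the scene stay as the last step left them, time stands still between calls to the robot, and variables do not carry over. Pictures are saved under pics/ and viewed, at most 10 in all, crops included, and the job is handed in when it is done.

Besides the shell and the picture viewer there is one more tool, called as name([rows], argument=value, ...), one row to a line, values as JSON. servo_tool: Moves the arm, as the interface text tells. Its arguments: {"type":"object","properties":{"deltas":{"type":"array"}},"required":["deltas"]}

```bash
mkdir -p pics; cat > h.py <<'E'
import numpy as np, cv2
from plant import manip, grab_frame
from scipy.spatial.transform import Rotation as R
def cam(name):
    s=manip.state(); f=grab_frame(name)
    if name=="wrist":
        q=s["tool_rot"]; T=np.eye(4); T[:3,:3]=R.from_quat([q[1],q[2],q[3],q[0]]).as_matrix(); T[:3,3]=s["tool_pos"]
        f["M"]=T@np.array(f["T_tool_cam"])
    else:
        M=np.eye(4); M[:3,:3]=cv2.Rodrigues(np.array(f["rvec"],float))[0]; M[:3,3]=np.ravel(f["tvec"]); f["M"]=np.linalg.inv(M)
    return f
def cloud(f):
    v,u=np.mgrid[0:400,0:640]; z=f["z_map"]
    P=np.stack([(u-f["cx"])/f["fx"]*z,(v-f["cy"])/f["fy"]*z,z],-1)
    W=P@f["M"][:3,:3].T+f["M"][:3,3]; W[z==0]=np.nan; return W
def ray(f,u,v,h):
    d=f["M"][:3,:3]@np.array([(u-f["cx"])/f["fx"],(v-f["cy"])/f["fy"],1]); o=f["M"][:3,3]
    return o+d*(h-o[2])/d[2]
def save(f,n): cv2.imwrite("pics/"+n,cv2.cvtColor(f["pixels"],cv2.COLOR_RGB2BGR))
E
python3 - <<'E'
from h import *
for n in("top","scene"):
    f=cam(n); save(f,n+"0.png"); np.savez(n+"0.npz",**{k:f[k] for k in("pixels","z_map","fx","fy","cx","cy","M")}); print(n,f["M"].round(3).tolist(),f["fx"])
s=manip.state();print(s["tool_pos"],s["tool_rot"],s["contact_force"],s["time"],manip.finger_overhang)
E
```

```text
top [[-0.02, -0.996, 0.082, 0.438], [-1.0, 0.02, -0.003, -0.193], [0.001, -0.083, -0.997, 1.135], [0.0, 0.0, 0.0, 1.0]] 512.2073606767036
scene [[0.311, 0.729, -0.61, 1.097], [0.95, -0.233, 0.206, -0.402], [0.008, -0.643, -0.765, 0.838], [0.0, 0.0, 0.0, 1.0]] 413.32271306131145
[0.20036135 0.59138594 0.21618887] [-2.68473915e-04  1.62669616e-01  9.86680147e-01 -9.00490175e-04] [-0.57664762  0.31057165 -0.14005315] 0.1 0.014
```

View pics/top0.png

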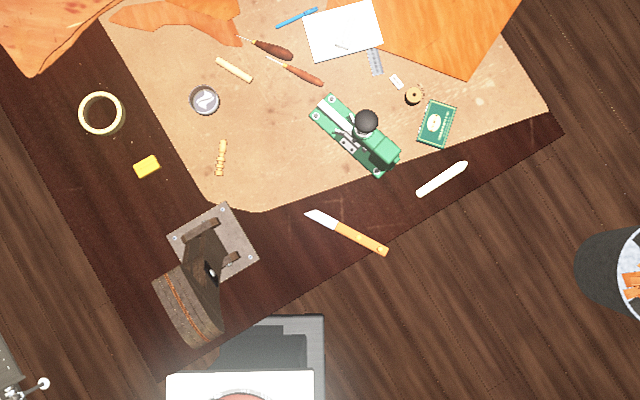

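View pics/scene0.png

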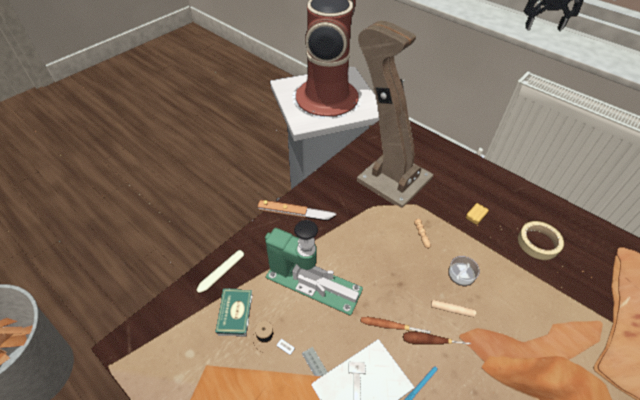

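The top view shows the knife (butt at 387,252, tip at 305,212) and the press (front at 322,105, column at 385,165, knob at 366,120). A tall clamp stands at (210,260), and the bystanders are at (440,178), (437,123) and (220,157).

```bash
cat > m.py <<'E'
from h import *
f=dict(np.load("top0.npz")); W=cloud(f); p=f["pixels"].astype(np.uint8); hsv=cv2.cvtColor(p,cv2.COLOR_RGB2HSV)
def rng(u0,u1,v0,v1):
    m=np.zeros((400,640),bool); m[v0:v1,u0:u1]=1; return m
# handle: orange
m=rng(300,395,205,262)&(hsv[...,1]>120)&(hsv[...,2]>130)
r=cv2.minAreaRect(np.argwhere(m)[:,::-1].astype(np.float32)); print("handle px",r,m.sum())
z=np.nanmedian(W[...,2][m]); print("handle z",z)
bx=np.array([ray(f,u,v,0.018) for u,v in cv2.boxPoints(r)]); print(bx.round(4))
k=rng(300,395,205,262)&(W[...,2]>0.008); P=W[k]; print("above",k.sum(),np.percentile(P[:,2],[5,50,95]))
# surface heights
for n,a in dict(bench=(290,300,225,235),board=(290,300,150,160),board2=(400,410,140,145)).items(): print(n,np.nanmedian(W[rng(*a)][:,2]))
# press green
g=rng(300,408,85,185)&(hsv[...,0]>55)&(hsv[...,0]<90)&(hsv[...,1]>80)
Z=W[...,2]
base=rng(300,408,85,185)&(Z>0.010)
c=W[base]; h=np.histogram(c[:,2],np.arange(0.008,0.25,0.004)); print([(round(b,3),int(n)) for n,b in zip(h[0],h[1]) if n])
big=cv2.resize(p[80:270,295:475],None,fx=4,fy=3.1)
big=cv2.resize(p[85:190,300:410],None,fx=5.4,fy=5.4,interpolation=cv2.INTER_CUBIC)
cv2.imwrite("pics/press.png",cv2.cvtColor(big,cv2.COLOR_RGB2BGR))
E
python3 m.py
```

```text
handle px ((364.654052734375, 232.7984161376953), (59.69959259033203, 27.239025115966797), 31.476839065551758) 173
handle z 0.014881953711975093
[[ 0.4534 -0.2063  0.018 ]
 [ 0.5034 -0.2384  0.018 ]
 [ 0.4333 -0.3475  0.018 ]
 [ 0.3839 -0.3151  0.018 ]]
above 835 [0.00873618 0.015942   0.021054  ]
bench -0.00022450437784549138
board 0.004067632216445793
board2 0.0038867261931868624
[(np.float64(0.008), 79), (np.float64(0.012), 541), (np.float64(0.016), 568), (np.float64(0.02), 198), (np.float64(0.024), 84), (np.float64(0.028), 99), (np.float64(0.032), 276), (np.float64(0.036), 87), (np.float64(0.04), 45), (np.float64(0.044), 84), (np.float64(0.048), 32), (np.float64(0.052), 13), (np.float64(0.056), 8), (np.float64(0.06), 7), (np.float64(0.064), 11), (np.float64(0.068), 8), (np.float64(0.072), 8), (np.float64(0.076), 10), (np.float64(0.08), 9), (np.float64(0.084), 7), (np.float64(0.088), 11), (np.float64(0.092), 10), (np.float64(0.096), 12), (np.float64(0.1), 18), (np.float64(0.104), 17), (np.float64(0.108), 29), (np.float64(0.112), 27), (np.float64(0.116), 20), (np.float64(0.12), 21), (np.float64(0.124), 39), (np.float64(0.128), 113), (np.float64(0.132), 357), (np.float64(0.136), 363), (np.float64(0.14), 17), (np.float64(0.152), 2), (np.float64(0.156), 7), (np.float64(0.16), 10), (np.float64(0.196), 8), (np.float64(0.2), 85), (np.float64(0.204), 313), (np.float64(0.208), 63), (np.float64(0.212), 1)]
```

View pics/press.png

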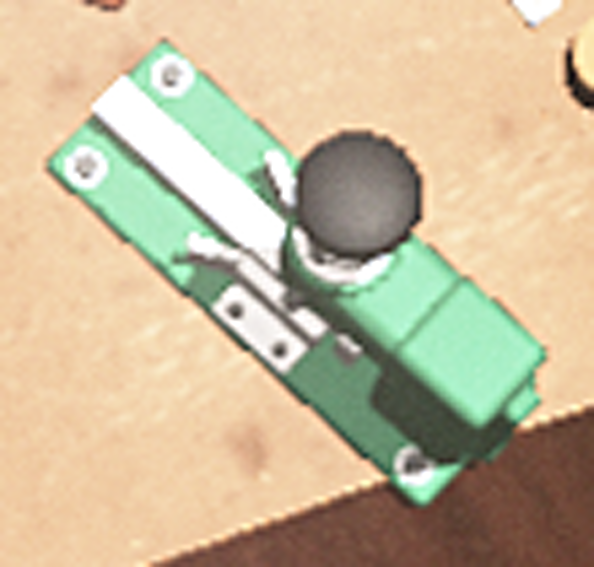

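The crop shows the base's front corners at (330.6,92.8) and (309.3,115.2) and a rear corner at (376.9,178.5) in top-view pixels. The knob is centred near (366,120), and the rail runs down to the right from about (320,102).

```bash
cat > m2.py <<'E'
exec(open("m.py").read().split("# handle")[0])
Z=W[...,2]
# knob
k=rng(340,395,95,150)&(Z>0.18); uv=np.argwhere(k)[:,::-1]; zt=np.percentile(Z[k],80)
(c,rad)=cv2.minEnclosingCircle(uv.astype(np.float32)); print("knob",c,rad,zt,ray(f,*c,zt-0.004),rad/f["fx"]*(1.135-zt))
# base corners
for u,v in((330.6,92.8),(309.3,115.2),(376.9,178.5)): print("base",ray(f,u,v,0.016).round(4))
# rail: bright
r=rng(312,360,95,140)&(hsv[...,1]<40)&(hsv[...,2]>200)&(Z>0.027)&(Z<0.04)
P=np.array([ray(f,u,v,0.034) for v,u in np.argwhere(r)])[:,:2].astype(np.float32)
vx,vy,x0,y0=cv2.fitLine(P,cv2.DIST_HUBER,0,.01,.01).ravel(); print("rail",r.sum(),np.degrees(np.arctan2(vy,vx)),x0,y0)
# base edge long: angle
a=ray(f,309.3,115.2,.016);b=ray(f,376.9,178.5,.016);print("edge",np.degrees(np.arctan2(*(b-a)[[1,0]])),np.linalg.norm(b-a))
# knife
kn=rng(298,395,203,262)&((Z>0.006)|((hsv[...,1]>90)&(hsv[...,0]<25)&(hsv[...,2]>150)))
n,l,st,_=cv2.connectedComponentsWithStats(kn.astype(np.uint8)); i=1+st[1:,4].argmax(); kn=l==i
P=np.array([ray(f,u,v,0.014) for v,u in np.argwhere(kn)])[:,:2].astype(np.float32)
vx,vy,x0,y0=cv2.fitLine(P,cv2.DIST_HUBER,0,.01,.01).ravel(); d=np.array([vx,vy]); d*= -np.sign(d[1])
t=(P-[x0,y0])@d; print("knife",kn.sum(),st[i],"dir",np.degrees(np.arctan2(d[1],d[0])),"len",np.ptp(t),"butt",np.array([x0,y0])+d*t.max(),"tip",np.array([x0,y0])+d*t.min(),"orig",np.array([x0,y0])+d*(t.max()-.112))
# bystanders
for n,a in dict(folder=(412,472,155,200),tin=(412,460,95,150),slick=(212,230,135,180)).items():
    q=rng(*a)&(Z>(0.003 if n=="folder" else .010)); print(n,np.nanmin(W[q],0).round(3),np.nanmax(W[q],0).round(3))
q=rng(150,262,200,345)&(Z>0.05); print("clamp",np.nanmin(W[q],0).round(3),np.nanmax(W[q],0).round(3))
E
python3 m2.py
```

```text
knob (365.5, 120.5) 12.349188804626465 0.20758992750373914 [ 0.64914106 -0.27003741  0.20358993] 0.022359620270661098
base [ 0.7559 -0.2093  0.016 ]
base [ 0.7061 -0.161   0.016 ]
base [ 0.5618 -0.3071  0.016 ]
rail 348 45.809753 0.69956595 -0.21698505
edge -134.64853927093026 0.20536845257925843
knife 900 [304 209  85  48 900] dir -118.95249 len 0.19967389 butt [ 0.4002114  -0.32451665] tip [ 0.4968704  -0.14979772] orig [ 0.45442885 -0.22651424]
folder [ 0.515 -0.519  0.003] [ 0.614 -0.386  0.011]
tin [ 0.625 -0.494  0.01 ] [ 0.747 -0.386  0.041]
slick [0.576 0.024 0.011] [0.657 0.05  0.029]
clamp [ 0.286 -0.04   0.05 ] [0.483 0.115 0.409]
```

Knife butt direction is -119°, and its origin is at (0.454,-0.227). The press axis is at (0.649,-0.270) with +x at about -134.3°. The base front is 118 mm ahead of the axis, as specified. The clamp is up to 0.41 m tall, so I'll go over it.

servo_tool([
  [[100,0.015,-0.015,0.035,-7],[100,0.03,-0.03,0.022,-8],[100,0.03,-0.03,0.022,-8],[100,0.03,-0.03,0.022,-8],[100,0.03,-0.03,0.022,-8],[100,0.03,-0.03,0.022,-8],[100,0.03,-0.03,0.022,-8],[100,0.03,-0.03,0.022,-8]],
])

```text
time: 0.9
tool_pos: [0.4264, 0.3654, 0.4067]
tool_rot: [-0.0, 0.656, 0.754, -0.0]
contact_force: [0.2, 0.4, 0.8]
gripper_width: 1.002
grasp_force: 0.0
```

servo_tool([
  [[100,0.03,-0.03,0.022,-8],[100,0.03,-0.03,0.022,-8],[100,0.03,-0.03,0.022,-8],[100,0.03,-0.03,0.022,-8],[100,0.03,-0.035,0.015,-5.3],[100,0.01,-0.048,0,0],[100,0.01,-0.048,0,0],[100,0.01,-0.048,0,0]],
])

```text
time: 1.7
tool_pos: [0.606, 0.066, 0.5087]
tool_rot: [-0.0, 0.862, 0.507, -0.0]
contact_force: [0.8, 0.2, -0.3]
gripper_width: 0.997
grasp_force: 0.0
```

servo_tool([
  [[100,0,-0.05,0,0],[100,0,-0.05,0,0],[100,0,-0.05,0,0],[100,0,-0.05,0,0],[100,-0.01,-0.03,-0.03,0],[100,-0.025,-0.015,-0.04,0],[100,-0.025,0,-0.043,0],[100,-0.025,0,-0.043,0]],
])

```text
time: 2.5
tool_pos: [0.5194, -0.1777, 0.3509]
tool_rot: [-0.0, 0.862, 0.507, -0.0]
contact_force: [0.5, -0.5, 0.5]
gripper_width: 0.995
grasp_force: 0.0
```

servo_tool([
  [[70,-0.025,-0.015,-0.035,0],[70,-0.025,-0.015,-0.035,0],[70,-0.015,-0.015,-0.035,0],[70,0,-0.004,-0.035,0],[70,0,0,0,0],[70,0,0,0,0],[70,0,0,0,0],[70,0,0,0,0]],
])

```text
time: 3.3
tool_pos: [0.4571, -0.2265, 0.2161]
tool_rot: [0.002, 0.862, 0.508, 0.001]
contact_force: [0.5, 0.1, 0.2]
gripper_width: 0.701
grasp_force: 0.0
```

```bash
python3 - <<'E'
from h import *
f=cam("wrist"); save(f,"w1.png"); np.savez("w1.npz",**{k:f[k] for k in("pixels","z_map","fx","fy","cx","cy","M")}); print(np.array(f["T_tool_cam"]).round(3).tolist(),manip.state()["tool_pos"])
E
```

```text
[[0.0, -0.956, -0.295, 0.074], [1.0, 0.0, -0.0, -0.001], [0.0, -0.295, 0.956, -0.157], [0.0, 0.0, 0.0, 1.0]] [ 0.45688777 -0.22645232  0.21572264]
```

View pics/w1.png

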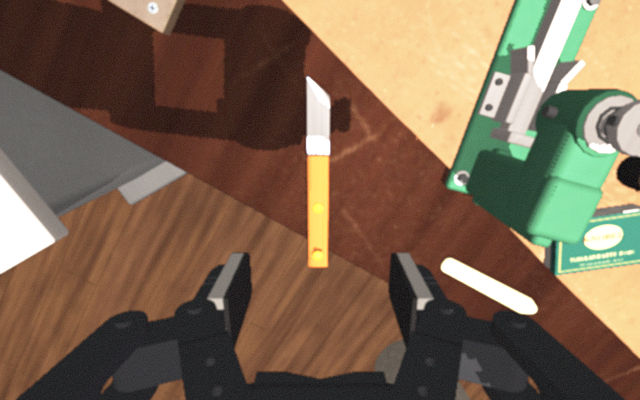

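The knife is vertical in the wrist image: tip at (310,80), bolster at (318,145), butt at (318,267), rivet at (317,256). Its butt slightly overhangs the bench edge.

```bash
python3 - <<'E'
from h import *
f=dict(np.load("w1.npz")); hsv=cv2.cvtColor(f["pixels"],cv2.COLOR_RGB2HSV)
m=np.zeros((400,640),np.uint8); m[70:280,295:345]=1
o=(m>0)&(hsv[...,1]>150)&(hsv[...,2]>150); a=np.argwhere(o)[:,::-1].astype(np.float32)
r=cv2.minAreaRect(a); B=np.array([ray(f,*p,0.018) for p in cv2.boxPoints(r)]); print(cv2.boxPoints(r).round(1).tolist(),B.round(4).tolist())
rows=np.arange(165,262); mid=np.array([[np.mean(a[a[:,1]==v,0].astype(float).take([0,-1])),v] for v in rows])
P=np.array([ray(f,*p,0.018)[:2] for p in mid]).astype(np.float32)
vx,vy,x0,y0=cv2.fitLine(P,cv2.DIST_HUBER,0,.001,.001).ravel(); d=np.array([vx,vy]);d*=-np.sign(vy); ang=np.degrees(np.arctan2(d[1],d[0]))
t=(B[:,:2]-[x0,y0])@d; t=np.sort(t); n=np.array([-d[1],d[0]]); print("dir",ang,"len",t[2:].mean()-t[:2].mean(),"wid",np.ptp((B[:,:2]-[x0,y0])@n))
butt=np.array([x0,y0])+d*t[2:].mean(); print("butt",butt,"origin",butt-.112*d, "viafront",np.array([x0,y0])+d*(t[:2].mean()+.014))
W=cloud(f); print("z handle",np.nanmedian(W[190:200,312:324,2]),"bench",np.nanmedian(W[170:200,350:360,2]))
E
```

```text
[[307.0, 267.0], [307.0, 156.0], [330.0, 156.0], [330.0, 267.0]] [[0.3889, -0.3202, 0.018], [0.4503, -0.2121, 0.018], [0.4706, -0.2233, 0.018], [0.4113, -0.3326, 0.018]]
dir -119.44317 len 0.12432042668730375 wid 0.025530270548508916
butt [ 0.39905894 -0.32579734] origin [ 0.45411367 -0.22826285] viafront [ 0.45328806 -0.2297255 ]
z handle 0.017993479265964007 bench -4.1119119927574e-05
```

servo_tool([
  [[70,-0.003,-0.0025,-0.03,-0.4],[70,0,0,-0.04,0],[70,0,0,-0.04,0],[70,0,0,-0.04,0],[70,0,0,-0.03,0],[70,0,0,-0.015,0],[60,0,0,0,0],[50,0,0,0,0]],
])

```text
time: 4.15
tool_pos: [0.4539, -0.2294, 0.02]
tool_rot: [0.001, 0.863, 0.504, 0.001]
contact_force: [0.1, -1.1, 0.4]
gripper_width: 0.502
grasp_force: 0.0
```

servo_tool([
  [[40,0,0,-0.001,0],[30,0,0,0,0],[20,0,0,0,0],[10,0,0,0,0],[0,0,0,0,0],[0,0,0,0,0],[0,0,0,0,0],[0,0,0,0,0]],
])

```text
time: 4.95
tool_pos: [0.4526, -0.2286, 0.0172]
tool_rot: [-0.0, 0.863, 0.504, -0.0]
contact_force: [0.2, -0.3, 0.1]
gripper_width: -0.001
grasp_force: 0.0
```

The gripper shut on nothing, so I'll look.

```bash
python3 - <<'E'
from h import *
f=cam("wrist"); save(f,"w2.png"); np.savez("w2.npz",**{k:f[k] for k in("pixels","z_map","fx","fy","cx","cy","M")});print({k:np.round(v,4) for k,v in manip.state().items() if k in("tool_pos","contact_force","gripper_width","ft_torque")})
E
```

```text
{'tool_pos': array([ 0.4526, -0.2286,  0.0172]), 'contact_force': array([-0.4757,  0.3496, -0.2117]), 'ft_torque': array([-0.0361,  0.014 ,  0.0301]), 'gripper_width': np.float64(-0.002)}
```

View pics/w2.png

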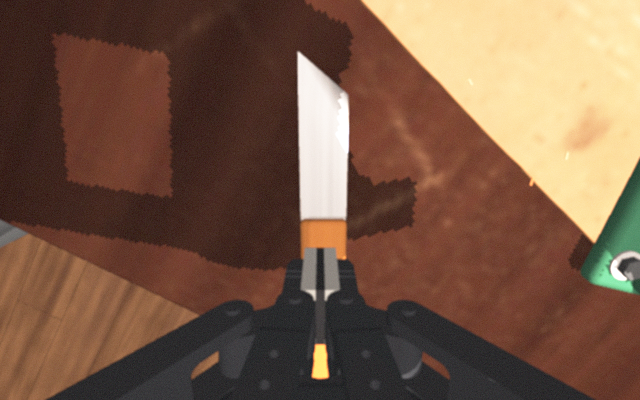

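The blade (tip at 297,52) and the handle's front end (300–348,235) are visible, with the shut pads at (303–340,270) seeming to lie over the handle. I'll check depths.

```bash
python3 - <<'E'
from h import *
f=dict(np.load("w2.npz")); W=cloud(f)
for n,(u,v) in dict(tip=(302,70),blade=(323,150),blade2=(323,205),handle=(323,232),handleL=(305,235),handleR=(343,235),pad=(310,255),pad2=(333,255),padlow=(322,285),orange=(320,362),bench=(420,250),bench2=(200,250)).items(): print(n,np.nanmedian(W[v-3:v+4,u-2:u+3].reshape(-1,3),0).round(4))
f2=cam("top"); W=cloud(f2); save(f2,"t2.png")
m=np.zeros((400,640),bool); m[200:265,298:400]=1; k=m&(W[...,2]<-.0)
for u,v in((387,252),(380,248),(372,244),(360,238),(318,218),(310,214)): print(u,v,W[v,u].round(3),f2["pixels"][v,u])
E
```

```text
tip [ 0.4853 -0.1533  0.0101]
blade [ 0.4762 -0.1881  0.0111]
blade2 [ 0.4633 -0.2114  0.0109]
handle [ 0.4577 -0.221   0.018 ]
handleL [ 0.4497 -0.218   0.0183]
handleR [ 0.4652 -0.2271  0.0175]
pad [ 0.4533 -0.2179  0.0431]
pad2 [ 0.4612 -0.2225  0.0433]
padlow [ 0.4572 -0.2204  0.066 ]
orange [ 0.4196 -0.2853  0.0179]
bench [ 4.944e-01 -2.622e-01  2.000e-04]
bench2 [ 3.919e-01 -2.042e-01  1.000e-04]
387 252 [ 0.375 -0.414 -0.752] [205 120  76]
380 248 [ 0.418 -0.276  0.34 ] [121 112 104]
372 244 [ 0.425 -0.262  0.359] [211 109  85]
360 238 [ 0.434 -0.245  0.35 ] [232 137 116]
318 218 [ 0.465 -0.181  0.364] [218 115  94]
310 214 [ 0.473 -0.169  0.336] [58 48 41]
```

```bash
python3 - <<'E'
from h import *
f=dict(np.load("w2.npz")); W=cloud(f)
for u in (310,334):
  for v in range(242,300,4): print(u,v,W[v,u].round(4),f["z_map"][v,u].round(4),f["pixels"][v,u])
f=dict(np.load("w1.npz")); W=cloud(f)
M=np.linalg.inv(f["M"])
for u,v in((233,262),(228,285),(222,300),(247,258),(244,300),(393,258),(395,275),(400,300),(408,262),(418,285)):
  print("open",u,v,W[v,u].round(4),f["z_map"][v,u])
E
```

```text
310 242 [ 0.4499 -0.2223  0.0181] 0.1695 [225 140  74]
310 246 [ 0.4488 -0.2241  0.0181] 0.1701 [221 142  80]
310 250 [ 0.4531 -0.2178  0.0387] 0.1482 [140 131 125]
310 254 [ 0.4532 -0.2179  0.0424] 0.1447 [143 135 131]
310 258 [ 0.4535 -0.2176  0.0468] 0.1403 [141 137 126]
310 262 [ 0.4531 -0.2184  0.0485] 0.139 [142 136 126]
310 266 [ 0.4533 -0.2182  0.0522] 0.1353 [139 132 125]
310 270 [ 0.4535 -0.2181  0.0557] 0.132 [142 133 128]
310 274 [ 0.4532 -0.2187  0.0576] 0.1304 [139 134 131]
310 278 [ 0.4535 -0.2183  0.0614] 0.1266 [143 134 126]
310 282 [ 0.4534 -0.2187  0.0634] 0.1248 [141 132 126]
310 286 [ 0.4537 -0.2182  0.067 ] 0.1212 [141 134 129]
310 290 [ 0.4537 -0.2184  0.0692] 0.1191 [210 198 188]
310 294 [ 0.454  -0.2181  0.0722] 0.1161 [124 117 113]
310 298 [ 0.4539 -0.2183  0.0743] 0.1142 [39 41 43]
334 242 [ 0.4598 -0.228   0.0182] 0.1695 [227 138  69]
334 246 [ 0.4589 -0.2296  0.0187] 0.1695 [223 136  77]
334 250 [ 0.4617 -0.223   0.0381] 0.1489 [148 141 131]
334 254 [ 0.4616 -0.2228  0.0422] 0.1449 [144 139 130]
334 258 [ 0.4614 -0.223   0.0452] 0.1421 [139 133 129]
334 2
[... 316 characters left out ...]
137 130]
334 286 [ 0.4606 -0.2229  0.0658] 0.1225 [141 133 127]
334 290 [ 0.4606 -0.2227  0.0687] 0.1197 [168 159 148]
334 294 [ 0.4613 -0.221   0.074 ] 0.1141 [37 34 39]
334 298 [ 0.4612 -0.2209  0.0764] 0.1118 [42 42 43]
open 233 262 [ 0.4315 -0.2013  0.2481] 0.13793437
open 228 285 [ 0.4331 -0.2026  0.2646] 0.122271076
open 222 300 [ 0.433 -0.203  0.273] 0.11443799
open 247 258 [ 0.4331 -0.2056  0.2389] 0.1475765
open 244 300 [ 0.4268 -0.2171  0.2494] 0.14150333
open 393 258 [ 0.4863 -0.2333  0.2422] 0.14428219
open 395 275 [nan nan nan] 0.0
open 400 300 [ 0.4818 -0.2412  0.2583] 0.13157496
open 408 262 [ 0.4909 -0.2346  0.2477] 0.13872565
open 418 285 [ 0.4903 -0.2343  0.2647] 0.12245855
```

The depth shows the shut fingertips at z≈0.037 while TCP z is 0.017. The real tips therefore stand about 20 mm behind the TCP, not 14 mm ahead as stated. The knife hasn't moved. I'll reopen and go lower carefully, watching the force.

servo_tool([
  [[50,0,0,0,0],[50,0,0,0,0],[50,0,0,0,0],[50,0.0012,-0.0004,-0.002,0],[50,0,0,-0.002,0],[50,0,0,-0.002,0],[50,0,0,-0.001,0],[50,0,0,-0.001,0]],
])

```text
time: 5.85
tool_pos: [0.4537, -0.2289, 0.0091]
tool_rot: [-0.0, 0.864, 0.504, -0.0]
contact_force: [-0.5, 0.1, 0.3]
gripper_width: 0.5
grasp_force: 0.0
```

servo_tool([
  [[50,0,0,-0.005,0],[50,0,0,-0.004,0],[50,0,0,-0.004,0],[50,0,0,-0.003,0],[50,0,0,-0.002,0],[50,0,0,-0.002,0],[50,0,0,-0.002,0],[50,0,0,0,0]],
])

```text
time: 6.65
tool_pos: [0.4537, -0.2289, -0.013]
tool_rot: [-0.0, 0.863, 0.504, -0.0]
contact_force: [-0.0, 0.4, 0.4]
gripper_width: 0.497
grasp_force: 0.0
```

servo_tool([
  [[40,0,0,0,0],[30,0,0,0,0],[20,0,0,0,0],[10,0,0,0,0],[0,0,0,0,0],[0,0,0,0,0],[0,0,0,0,0],[0,0,0,0,0]],
])

```text
time: 7.45
tool_pos: [0.4542, -0.2292, -0.0123]
tool_rot: [0.0, 0.863, 0.504, 0.0]
contact_force: [-0.2, 0.6, 4.5]
gripper_width: 0.236
grasp_force: 61.1
```

Gripped now: opening 20 mm, grip 61 N. I'll lift over the press and move to the approach pose.

servo_tool([
  [[0,0,0,0.01,0],[0,0,0,0.03,0],[0,0,0,0.045,0],[0,0,0,0.045,0],[0,0,0,0.045,0],[0,0,0,0.045,0],[0,0.02,0.006,0.03,0],[0,0.04,0.012,0.01,-2]],
])

```text
time: 8.25
tool_pos: [0.5145, -0.2123, 0.2528]
tool_rot: [0.003, 0.873, 0.488, 0.001]
contact_force: [0.2, -0.4, -0.9]
gripper_width: 0.238
grasp_force: 60.5
```

servo_tool([
  [[0,0.045,0.013,0,-2],[0,0.045,0.013,0,-2],[0,0.045,0.013,0,-2],[0,0.045,0.013,0,-2],[0,0.045,0.013,0,-2],[0,0.03,0.009,0,-2],[0,0.009,0,0,-0.9],[0,0,0,0,0]],
])

```text
time: 9.05
tool_pos: [0.7778, -0.1366, 0.2456]
tool_rot: [-0.001, 0.921, 0.389, -0.001]
contact_force: [-0.7, -0.4, -1.6]
gripper_width: 0.24
grasp_force: 60.5
```

```bash
python3 - <<'E'
from h import *
f=cam("wrist"); save(f,"w3.png"); np.savez("w3.npz",**{k:f[k] for k in("pixels","z_map","fx","fy","cx","cy","M")});print({k:np.round(v,4) for k,v in manip.state().items() if k in("tool_pos","tool_rot","contact_force","gripper_width","ft_torque")})
E
```

```text
{'tool_pos': array([ 0.7771, -0.1372,  0.2463]), 'tool_rot': array([-5.000e-04,  9.215e-01,  3.883e-01, -1.000e-03]), 'contact_force': array([ 0.2321,  0.003 , -0.9153]), 'ft_torque': array([ 0.088 , -0.0622, -0.0208]), 'gripper_width': np.float64(0.2378)}
```

View pics/w3.png

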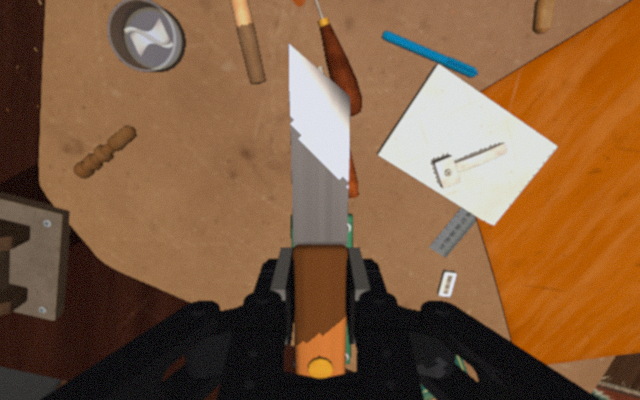

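The wrist view shows the knife centred in the grip: blade from (292,45), handle front at (320,247), middle rivet at (320,368). I'll work out its pose in hand.

```bash
cat > k.py <<'E'
from h import *
import sys
def knife(f):
    W=cloud(f); s=manip.state()["tool_pos"]
    zt=np.nanmedian(W[255:320,312:330,2]); zb=np.nanmedian(W[195:235,312:330,2]); z1=np.nanmedian(W[255:265,312:330,2]); z2=np.nanmedian(W[330:350,312:330,2])
    print("handle top",zt,z1,z2,"blade",zb,"under rel tcp",zt-.018-s[2])
    hz=f["z_map"][200:245,280:360]
    P=W[255:350,300:345].reshape(-1,3); P=P[abs(P[:,2]-zt)<.006]; 
    q=manip.state()["tool_rot"]; yaw=2*np.arctan2(q[2],q[1]); d=-np.array([np.cos(yaw),np.sin(yaw)])
    fr=ray(f,320,246,zt); print("yaw",np.degrees(yaw)-180,"front",fr,"origin",fr[:2]+d*.014, "tcp",s)
E
python3 - <<'E'
from k import *
f=dict(np.load("w3.npz")); knife(f)
W=cloud(f)
for v in (232,236,240,243,246,249,252): print(v,W[v,320].round(4))
hsv=cv2.cvtColor(f["pixels"],cv2.COLOR_RGB2HSV)
# handle/blade side edges per row -> axis
for v in(60,130,200,235): 
    r=np.where(np.abs(W[v,270:370,2]-np.nanmedian(W[v,318:324,2]))<.01)[0]+270; print(v,r.min(),r.max(),W[v,r.min()].round(4),W[v,r.max()].round(4))
E
```

```text
handle top 0.2759310137237858 0.2759652925880327 0.27592334062552915 blade 0.26887034993438136 under rel tcp 0.011646443697228587
yaw -134.30608523171938 front [ 0.7885129  -0.12547245  0.27593101] origin [ 0.77873403 -0.13549111] tcp [ 0.777124   -0.13716927  0.24628457]
232 [ 0.7904 -0.1236  0.2682]
236 [ 0.7893 -0.1246  0.269 ]
240 [ 0.7881 -0.1259  0.269 ]
243 [ 0.7871 -0.1269  0.2687]
246 [ 0.7877 -0.1263  0.2734]
249 [ 0.7875 -0.1265  0.2755]
252 [ 0.7865 -0.1276  0.2752]
60 270 369 [ 0.8113 -0.0264  0.005 ] [ 0.8853 -0.0986  0.0046]
130 290 348 [ 0.8111 -0.0864  0.2691] [ 0.8264 -0.1015  0.2684]
200 292 347 [ 0.7919 -0.1061  0.2679] [ 0.8074 -0.1214  0.2675]
235 293 346 [ 0.7818 -0.1166  0.2691] [ 0.7974 -0.1314  0.2696]
```

servo_tool([
  [[0,0,0,-0.045,0],[0,0,0,-0.045,0],[0,0,0,-0.045,0],[0,0,0,-0.04,0],[0,0,0,-0.03,0],[0,0,0,-0.012,0],[0,0,0,-0.003,0],[0,0,0,0,0]],
])

```text
time: 9.9
tool_pos: [0.7783, -0.1377, 0.0292]
tool_rot: [0.001, 0.922, 0.388, 0.001]
contact_force: [-0.3, 0.3, -0.7]
gripper_width: 0.24
grasp_force: 60.5
```

```bash
python3 - <<'E'
from h import *
print({k:np.round(v,4) for k,v in manip.state().items() if k in("tool_pos","contact_force","ft_torque")})
a=cam("top"); b=cam("scene")
for f,n in((a,"a"),(b,"b")): np.savez(n+".npz",**{k:f[k] for k in("pixels","z_map","fx","fy","cx","cy","M")})
i=cv2.resize(a["pixels"][60:160,290:400],(440,400),interpolation=cv2.INTER_CUBIC); j=cv2.resize(b["pixels"][200:320,250:370],(400,400),interpolation=cv2.INTER_CUBIC)
o=np.zeros((400,800,3),np.uint8); j=cv2.resize(j,(360,400)); o[:,:440]=i; o[:,440:]=j
cv2.imwrite("pics/ab.png",o[...,::-1])
E
```

```text
{'tool_pos': array([ 0.7783, -0.1377,  0.0292]), 'contact_force': array([-0.2576,  0.2912, -0.6958]), 'ft_torque': array([-0.0023, -0.034 , -0.0468])}
```

View pics/ab.png

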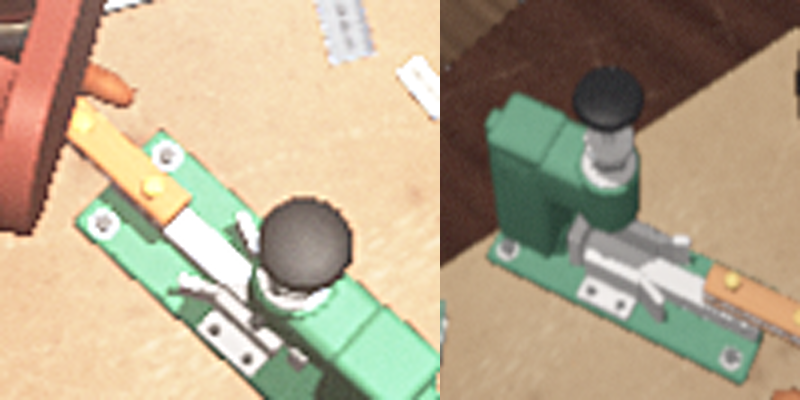

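The knife lies over the rail: butt corners near crop (163,222) and (190,192), mouth ahead of it. I'll measure its lateral offset and angle against the rail.

```bash
python3 - <<'E'
from h import *
s=manip.state()["tool_pos"]; f=dict(np.load("a.npz")); hsv=cv2.cvtColor(f["pixels"],cv2.COLOR_RGB2HSV); p=f["pixels"]
ax=np.array([.649,-.270]); n=np.array([-.716,.698]); d=-np.array([.698,.716])
def fit(m,h,t0,t1,w):
    P=np.array([ray(f,u,v,h)[:2] for v,u in np.argwhere(m)]); t=(P-ax)@d; q=(P-ax)@n
    ts,mids,ws=[],[],[]
    for a in np.arange(t0,t1,.004):
        k=(t>=a)&(t<a+.004)&(abs(q)<.03)
        if k.sum()>5: ts.append(a+.002); mids.append((q[k].min()+q[k].max())/2); ws.append(np.ptp(q[k]))
    c=np.polyfit(ts,mids,1); print(np.round(mids,4)*1000,np.round(ws,3)*1000,"off@0,-53,-94",np.polyval(c,[0,-.053,-.094])*1000,"ang",np.degrees(np.arctan(c[0]))); return t
R_=np.zeros((400,640),bool); R_[75:135,305:360]=1
hn=R_&(hsv[...,0]<22)&(hsv[...,1]>110)&(hsv[...,2]>120)
print("knife"); t=fit(hn,s[2]+.0117+.018,-.135,-.078,.02); 
z=s[2]+.0297; P=np.array([ray(f,u,v,z)[:2] for v,u in np.argwhere(hn)]); tt=(P-ax)@d; k=abs((P-ax)@n)<.008; print("butt t",np.sort(tt[k])[-6:].round(4))
rl=R_&(hsv[...,1]<45)&(hsv[...,2]>190)
print("rail"); fit(rl,.034,-.066,-.05,.02)
g=dict(np.load("top0.npz")); hs=cv2.cvtColor(g["pixels"],cv2.COLOR_RGB2HSV); f=g
print("rail0"); fit(R_&(hs[...,1]<45)&(hs[...,2]>190),.034,-.115,-.06,.02)
E
```

```text
knife
[8.3 1.7 3.1] [ 8. 21. 17.] off@0,-53,-94 [-9.9307585  -1.42091585  5.16216998] ang -9.121730352731548
butt t [-0.076  -0.0759 -0.0758 -0.0758 -0.0757 -0.0744]
rail
[ 0.3 -0.2 -0.8 -1.5] [17. 19. 48. 53.] off@0,-53,-94 [-9.32332634 -1.31654138  4.87738661] ang -8.590792850478367
rail0
[ 1.5  0.   0.2  0.3  1.3  0.8  0.2  0.3  0.4  0.5 -0.   0.2  0.3 -0.3] [55. 58. 58. 58. 56. 17. 19. 19. 19. 19. 17. 17. 17. 19.] off@0,-53,-94 [-0.87152403 -0.09292037  0.50939568] ang -0.8416508495041466
```

```bash
python3 - <<'E'
from h import *
f=dict(np.load("a.npz")); hsv=cv2.cvtColor(f["pixels"],cv2.COLOR_RGB2HSV)
ax=np.array([.649,-.270]); n=np.array([-.716,.698]); d=-np.array([.698,.716]); W=cloud(f)
m=np.zeros((400,640),bool); m[80:122,305:345]=1
m&=(W[...,2]>.045)&(W[...,2]<.08)&(hsv[...,1]>75)&(hsv[...,0]<30)
P=np.array([ray(f,u,v,.0589)[:2] for v,u in np.argwhere(m)]); t=(P-ax)@d;q=(P-ax)@n
for a in np.arange(-.15,-.066,.006):
    k=(t>=a)&(t<a+.006)
    if k.sum()>4: print(round(a+.003,3),k.sum(),(q[k].min()*1e3).round(1),(q[k].max()*1e3).round(1),((q[k].min()+q[k].max())*500).round(1))
for u,v in((330.75,115.5),(337.5,108)): p=ray(f,u,v,.0589)[:2]-ax; print(p@d,p@n)
E
```

```text
-0.147 18 -8.6 14.5 2.9
-0.141 26 -8.4 14.6 3.1
-0.135 31 -8.1 15.0 3.4
-0.129 30 -9.2 13.6 2.2
-0.123 32 -9.1 13.9 2.4
-0.117 30 -8.8 14.0 2.6
-0.111 29 -8.6 14.3 2.9
-0.105 29 -8.4 13.2 2.4
-0.099 23 -8.2 13.4 2.6
-0.093 17 -7.9 13.6 2.8
-0.087 30 -9.1 13.9 2.4
-0.081 30 -8.9 12.6 1.9
-0.075 15 -7.2 12.7 2.8
-0.07598118983096093 0.010831947789290475
-0.07658114611782149 -0.010934835066881067
```

In the same camera the knife sits about 2.3 mm to +q of the rail and is parallel to it. I'll correct that, lower, then slide in.

servo_tool([
  [[0,0.0016,-0.0015,0,0],[0,0,0,-0.002,0],[0,0,0,-0.002,0],[0,0,0,-0.001,0],[0,-0.0049,-0.005,0,0],[0,-0.007,-0.0072,0,0],[0,-0.007,-0.0072,0,0],[0,0,0,0,0]],
])

```text
time: 10.8
tool_pos: [0.7593, -0.1598, 0.0226]
tool_rot: [0.0, 0.922, 0.387, -0.001]
contact_force: [-1.4, -1.2, 1.0]
gripper_width: 0.236
grasp_force: 60.8
```

servo_tool([
  [[0,-0.0035,-0.0036,0,0],[0,-0.0035,-0.0036,0,0],[0,-0.0035,-0.0036,0,0],[0,-0.0035,-0.0036,0,0],[0,-0.0028,-0.0029,0,0],[0,-0.0028,-0.0029,0,0],[0,0,0,0,0],[0,0,0,0,0]],
])

```text
time: 11.6
tool_pos: [0.7408, -0.1787, 0.0227]
tool_rot: [0.0, 0.922, 0.388, -0.0]
contact_force: [-0.4, -0.3, 5.9]
gripper_width: 0.239
grasp_force: 61.2
```

servo_tool([
  [[0,0,0,0.001,0],[0,-0.0028,-0.0029,0,0],[0,-0.0028,-0.0029,0,0],[0,-0.0028,-0.0029,0,0],[0,-0.0028,-0.0029,0,0],[0,-0.0028,-0.0029,0,0],[0,-0.0028,-0.0029,0,0],[0,0,0,0,0]],
])

```text
time: 12.4
tool_pos: [0.7231, -0.1962, 0.0228]
tool_rot: [-0.0, 0.922, 0.388, -0.001]
contact_force: [-0.7, -0.8, 0.3]
gripper_width: 0.241
grasp_force: 60.7
```

servo_tool([
  [[0,-0.0014,-0.0014,0,0],[0,-0.0014,-0.0014,0,0],[0,-0.0007,-0.0007,0,0],[0,-0.0007,-0.0007,0,0],[0,-0.0007,-0.0007,0,0],[0,-0.0004,-0.0004,0,0],[0,-0.0004,-0.0004,0,0],[0,0,0,0,0]],
])

```text
time: 13.2
tool_pos: [0.7184, -0.2012, 0.0233]
tool_rot: [-0.0, 0.922, 0.388, -0.0]
contact_force: [0.1, -0.3, -1.5]
gripper_width: 0.238
grasp_force: 60.6
```

servo_tool([
  [[0,-0.0007,-0.0007,0,0],[0,-0.0007,-0.0007,0,0],[0,-0.0004,-0.0004,0,0],[0,-0.0004,-0.0004,0,0],[0,-0.0004,-0.0004,0,0],[0,-0.0004,-0.0004,0,0],[0,0,0,0,0],[0,0,0,0,0]],
])

```text
time: 14.0
tool_pos: [0.7154, -0.2042, 0.0233]
tool_rot: [-0.0, 0.922, 0.388, -0.0]
contact_force: [0.6, -0.1, -2.1]
gripper_width: 0.238
grasp_force: 60.6
```

servo_tool([
  [[0,-0.0004,-0.0004,0,0],[0,-0.0004,-0.0004,0,0],[0,-0.0004,-0.0004,0,0],[0,-0.0004,-0.0004,0,0],[0,-0.0004,-0.0004,0,0],[0,-0.0004,-0.0004,0,0],[0,0,0,0,0],[0,0,0,0,0]],
])

```text
time: 14.8
tool_pos: [0.7136, -0.206, 0.0235]
tool_rot: [-0.0, 0.922, 0.388, 0.001]
contact_force: [3.5, 3.0, -1.9]
gripper_width: 0.238
grasp_force: 60.5
```

Contact with the end stop (4.6 N) at the expected place. Lower the last millimetre, a light push, then release.

servo_tool([
  [[0,0,0,-0.0006,0],[0,0,0,-0.0006,0],[0,-0.0002,-0.0002,0,0],[0,-0.0002,-0.0002,0,0],[0,0,0,0,0],[0,0,0,0,0],[0,0,0,0,0],[0,0,0,0,0]],
])

```text
time: 15.6
tool_pos: [0.7137, -0.206, 0.0229]
tool_rot: [-0.0, 0.922, 0.388, 0.001]
contact_force: [3.8, 5.6, 0.9]
gripper_width: 0.239
grasp_force: 60.7
```

servo_tool([
  [[5,0,0,0,0],[15,0,0,0,0],[25,0,0,0,0],[35,0,0,0,0],[45,0,0,0,0],[50,0,0,0,0],[50,0,0,0,0],[50,0,0,0,0]],
])

```text
time: 16.4
tool_pos: [0.7124, -0.2073, 0.022]
tool_rot: [0.0, 0.922, 0.388, -0.0]
contact_force: [-0.5, -0.4, 0.4]
gripper_width: 0.501
grasp_force: 0.0
```

servo_tool([
  [[50,0.002,0.002,0.01,0],[50,0,0,0.03,0],[50,0,0,0.045,0],[50,0,0,0.045,0],[50,0,0,0.045,0],[30,0,0,0.045,0],[0,0,0,0.03,0],[0,0,0,0,0]],
])

```text
time: 17.2
tool_pos: [0.7172, -0.2058, 0.2817]
tool_rot: [0.005, 0.922, 0.388, 0.005]
contact_force: [0.5, -0.6, 0.6]
gripper_width: 0.004
grasp_force: 0.0
```

```bash
python3 - <<'E'
from h import *
print({k:np.round(v,4) for k,v in manip.state().items() if k in("tool_pos","contact_force","ft_torque")})
a=cam("wrist"); b=cam("scene"); c=cam("top")
for f,n in((a,"wr"),(b,"b2"),(c,"a2")): np.savez(n+".npz",**{k:f[k] for k in("pixels","z_map","fx","fy","cx","cy","M")})
o=np.zeros((400,800,3),np.uint8); o[:,:400]=cv2.resize(b["pixels"][205:315,265:375],(400,400),interpolation=cv2.INTER_CUBIC); o[:250,400:]=cv2.resize(a["pixels"],(400,250))
cv2.imwrite("pics/r1.png",o[...,::-1])
E
```

```text
{'tool_pos': array([ 0.7172, -0.2058,  0.2817]), 'contact_force': array([ 0.4909, -0.6475,  0.5531]), 'ft_torque': array([-0.0308, -0.0168, -0.0123])}
```

View pics/r1.png

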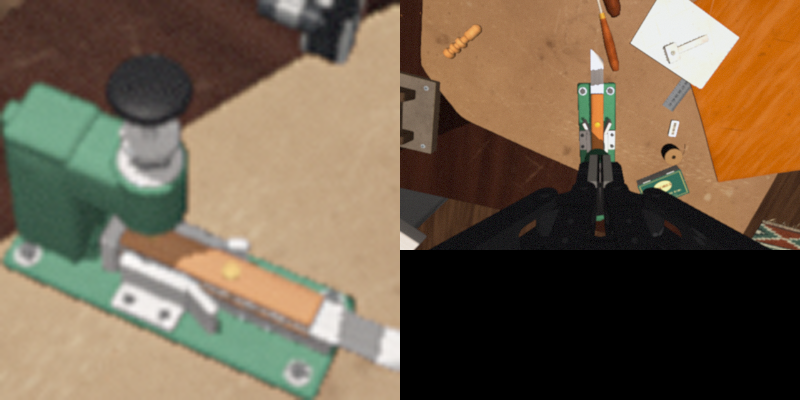

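The knife lies on the rail between the cheeks, butt under the head, and the surroundings are undisturbed. Next I'll bring the shut fingers over the knob.

servo_tool([
  [[0,-0.016,-0.0165,0,0],[0,-0.016,-0.0165,0,0],[0,-0.016,-0.0165,0,0],[0,-0.0155,-0.017,0,0],[0,0,0,-0.02,0],[0,0,0,-0.02,0],[0,0,0,-0.02,0],[0,0,0,-0.01,0]],
])

```text
time: 18.15
tool_pos: [0.6484, -0.2721, 0.1982]
tool_rot: [-0.002, 0.922, 0.387, -0.002]
contact_force: [0.4, -0.4, -0.8]
gripper_width: -0.003
grasp_force: 0.0
```

```bash
python3 - <<'E'
from h import *
f=dict(np.load("wr.npz")); W=cloud(f); hsv=cv2.cvtColor(f["pixels"],cv2.COLOR_RGB2HSV)
ax=np.array([.651,-.2717]); n=np.array([-.716,.698]); d=-np.array([.698,.716])
m=np.zeros((400,640),bool); m[150:235,300:335]=1; m&=(hsv[...,0]<25)&(hsv[...,1]>120)&(W[...,2]>.04)&(W[...,2]<.07)
P=W[m]; t=(P[:,:2]-ax)@d; q=(P[:,:2]-ax)@n; print(m.sum(),"front t",np.percentile(t,[0,1]),"q",np.percentile(q,[2,98]),"z",np.median(P[:,2]))
s=manip.state(); print(s["tool_pos"],s["contact_force"],s["time"])
E
```

```text
1580 front t [-0.1038562  -0.10361852] q [-0.00857372  0.01200069] z 0.05296665284021465
[ 0.64835146 -0.27213002  0.19818244] [ 0.36654495 -0.37504867 -0.79895866] 18.15
```

servo_tool([
  [[0,0.002,0,-0.001,0],[0,0,0,-0.001,0],[0,0,0,-0.001,0],[0,0,0,-0.001,0],[0,0,0,-0.001,0],[0,0,0,-0.001,0],[0,0,0,-0.001,0],[0,0,0,0,0]],
])

```text
time: 18.95
tool_pos: [0.6531, -0.2714, 0.1949]
tool_rot: [-0.0, 0.922, 0.388, -0.0]
contact_force: [-0.4, 0.3, -0.2]
gripper_width: -0.004
grasp_force: 0.0
```

servo_tool([
  [[0,0,0,-0.001,0],[0,0,0,-0.001,0],[0,0,0,-0.001,0],[0,0,0,-0.001,0],[0,0,0,-0.001,0],[0,0,0,-0.001,0],[0,0,0,-0.001,0],[0,0,0,0,0]],
])

```text
time: 19.75
tool_pos: [0.6533, -0.2715, 0.1883]
tool_rot: [0.0, 0.922, 0.388, 0.0]
contact_force: [-1.5, 1.1, 4.9]
gripper_width: 0.003
grasp_force: 2.3
```

Touched the knob at TCP z≈0.189. Now pressing down slowly.

servo_tool([
  [[0,0,0,-0.001,0],[0,0,0,-0.001,0],[0,0,0,-0.001,0],[0,0,0,-0.001,0],[0,0,0,-0.001,0],[0,0,0,-0.001,0],[0,0,0,-0.001,0],[0,0,0,-0.001,0]],
])

```text
time: 20.55
tool_pos: [0.6535, -0.2717, 0.1834]
tool_rot: [0.001, 0.922, 0.388, 0.0]
contact_force: [-6.9, 3.4, 13.8]
gripper_width: -0.001
grasp_force: 7.2
```

servo_tool([
  [[0,0,0,-0.001,0],[0,0,0,-0.001,0],[0,0,0,-0.001,0],[0,0,0,-0.001,0],[0,0,0,0,0],[0,0,0,0,0],[0,0,0,0,0],[0,0,0,0,0]],
])

```text
time: 21.35
tool_pos: [0.6535, -0.2717, 0.1798]
tool_rot: [0.001, 0.922, 0.388, 0.001]
contact_force: [-6.8, 2.8, 13.9]
gripper_width: -0.001
grasp_force: 7.2
```

Side force is larger than expected (7 N), so I'll check where the fingertips bear on the knob.

```bash
python3 - <<'E'
from h import *
s=manip.state();print({k:np.round(s[k],4) for k in("tool_pos","tool_rot","contact_force","ft_torque","gripper_width")})
b=cam("scene"); c=cam("top")
for f,n in((b,"b3"),(c,"a3")): np.savez(n+".npz",**{k:f[k] for k in("pixels","z_map","fx","fy","cx","cy","M")})
o=np.zeros((400,800,3),np.uint8); o[:,:400]=cv2.resize(b["pixels"][190:290,255:355],(400,400),interpolation=cv2.INTER_CUBIC); o[:,400:]=cv2.resize(c["pixels"][80:180,310:410],(400,400),interpolation=cv2.INTER_CUBIC)
cv2.imwrite("pics/r2.png",o[...,::-1])
E
```

```text
{'tool_pos': array([ 0.6535, -0.2717,  0.1798]), 'tool_rot': array([8.000e-04, 9.216e-01, 3.882e-01, 5.000e-04]), 'contact_force': array([-6.789 ,  2.8239, 13.9313]), 'ft_torque': array([0.5805, 1.0959, 0.0351]), 'gripper_width': np.float64(-0.0007)}
```

View pics/r2.png

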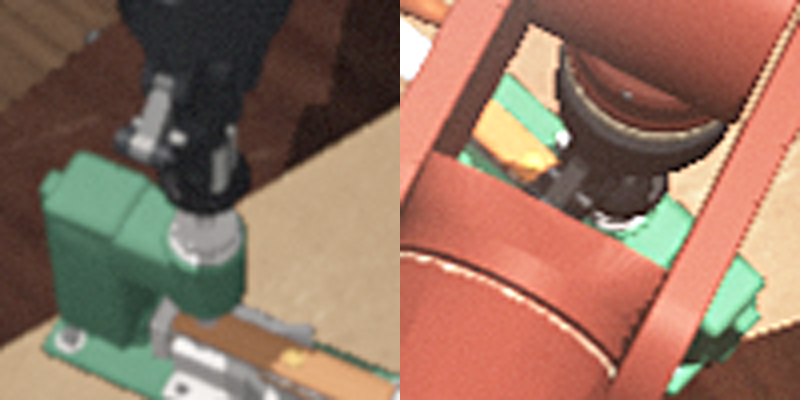

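The fingertips rest on the knob's flat top. The side force points along the arm's radial direction, so it is cross-compliance held by friction. I'll relieve it by easing the command inward while pressing on.

servo_tool([
  [[0,-0.0007,0.0003,0,0],[0,-0.0007,0.0003,-0.001,0],[0,0,0,-0.001,0],[0,0,0,-0.001,0],[0,0,0,0,0],[0,0,0,0,0],[0,0,0,0,0],[0,0,0,0,0]],
])

```text
time: 22.25
tool_pos: [0.6534, -0.2716, 0.178]
tool_rot: [0.002, 0.922, 0.388, 0.002]
contact_force: [-2.7, 1.8, 15.2]
gripper_width: -0.001
grasp_force: 7.8
```

servo_tool([
  [[0,-0.0005,0.0003,-0.001,0],[0,0,0,-0.001,0],[0,0,0,-0.001,0],[0,0,0,0,0],[0,0,0,0,0],[0,0,0,0,0],[0,0,0,0,0],[0,0,0,0,0]],
])

```text
time: 23.05
tool_pos: [0.6536, -0.2717, 0.1779]
tool_rot: [0.003, 0.922, 0.388, 0.003]
contact_force: [-6.5, 4.0, 23.4]
gripper_width: 0.0
grasp_force: 11.5
```

```bash
python3 - <<'E'
from h import *
s=manip.state();print({k:np.round(s[k],4) for k in("tool_pos","contact_force")})
b=cam("scene"); g0=dict(np.load("b2.npz"))["pixels"]; g1=dict(np.load("b3.npz"))["pixels"]; g2=b["pixels"]
o=np.hstack([cv2.resize(g[205:280,270:325],(265,360),interpolation=cv2.INTER_CUBIC) for g in(g0,g1,g2)])
cv2.imwrite("pics/r3.png",o[...,::-1])
for u in(304,306,308): print(u,[[int(x) for x in cv2.cvtColor(g,cv2.COLOR_RGB2GRAY)[225:262,u]] for g in(g0,g1,g2)])
# expected px shift of 16 mm
M=np.linalg.inv(b["M"])
def pr(p): c=M[:3,:3]@p+M[:3,3]; return b["fy"]*c[1]/c[2]+b["cy"]
print([pr(np.array([.65,-.27,z])) for z in(.21,.194,.138)])
E
```

```text
{'tool_pos': array([ 0.6536, -0.2717,  0.1779]), 'contact_force': array([-6.481 ,  4.0046, 23.4461])}
304 [[53, 48, 50, 49, 52, 56, 57, 63, 64, 81, 89, 92, 70, 38, 66, 116, 137, 141, 149, 155, 157, 156, 154, 143, 125, 100, 117, 160, 202, 233, 228, 172, 143, 109, 77, 80, 81], [33, 33, 30, 30, 34, 35, 28, 35, 40, 39, 41, 37, 34, 24, 32, 33, 38, 34, 57, 105, 131, 141, 152, 158, 158, 158, 156, 141, 153, 185, 187, 136, 107, 86, 72, 71, 77], [40, 37, 37, 28, 39, 33, 35, 33, 35, 37, 41, 41, 31, 32, 31, 38, 36, 34, 37, 83, 130, 133, 147, 157, 159, 158, 160, 150, 143, 174, 183, 137, 107, 85, 73, 73, 77]]
306 [[50, 49, 49, 49, 49, 58, 60, 62, 69, 75, 81, 82, 70, 41, 65, 108, 137, 144, 150, 156, 157, 157, 159, 147, 122, 94, 116, 149, 167, 201, 217, 173, 144, 104, 78, 77, 78], [40, 34, 32, 33, 30, 34, 36, 34, 34, 33, 34, 32, 33, 32, 26, 36, 34, 31, 55, 105, 139, 150, 153, 158, 158, 158, 158, 147, 134, 139, 142, 107, 92, 82, 76, 73, 73], [33, 32, 37, 31, 36, 34, 36, 28, 36, 36, 29, 30, 30, 32, 33, 34, 35, 42, 38, 80, 130, 142, 150, 156, 159, 157, 160, 156, 134, 143, 145, 110, 90, 77, 75, 73, 74]]
308 [[45, 47, 50, 55, 56, 52, 58, 59, 63, 71, 75, 76, 60, 44, 85, 134, 141, 146, 155, 158, 159, 156, 149, 138, 121, 92, 126, 153, 159, 178, 203, 169, 142, 105, 78, 75, 73], [36, 34, 55, 79, 87, 85, 87, 87, 88, 88, 89, 98, 96, 55, 26, 40, 46, 30, 60, 112, 138, 146, 157, 161, 159, 157, 152, 136, 132, 138, 149, 109, 90, 81, 72, 74, 70], [36, 36, 38, 66, 84, 87, 88, 88, 90, 88, 90, 103, 108, 71, 44, 26, 38, 35, 42, 92, 139, 144, 149, 160, 158, 159, 158, 152, 138, 145, 150, 111, 88, 81, 73, 76, 72]]
[np.float64(226.32692939569796), np.float64(231.3091444561237), np.float64(247.5967033473883)]
```

View pics/r3.png

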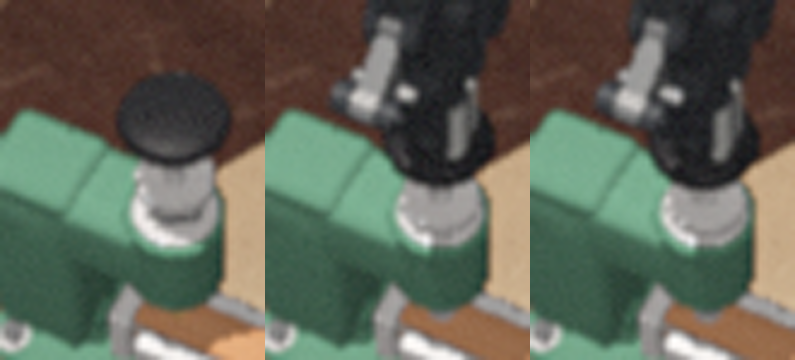

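Left to right (ram up, partway, now), the knob's lower edge has dropped about 4.7 px, or 15–16 mm. The collar sits on the head, and the force rises without motion, so the ram has bottomed. I'll trim to about 20 N and hold.

servo_tool([
  [[0,-0.0007,0.0004,0.0005,0],[0,-0.0007,0.0004,0,0],[0,0,0,0,0],[0,0,0,0,0],[0,0,0,0,0],[0,0,0,0,0],[0,0,0,0,0],[0,0,0,0,0]],
])

```text
time: 23.9
tool_pos: [0.6534, -0.2716, 0.1779]
tool_rot: [0.005, 0.922, 0.388, 0.004]
contact_force: [-0.7, 1.1, 18.5]
gripper_width: -0.004
grasp_force: 9.6
```

servo_tool([
  [[0,0,0,0,0],[0,0,0,0,0],[0,0,0,0,0],[0,0,0,0,0],[0,0,0,0,0],[0,0,0,0,0],[0,0,0,0,0],[0,0,0,0,0]],
])

```text
time: 24.7
tool_pos: [0.6534, -0.2716, 0.1779]
tool_rot: [0.005, 0.922, 0.388, 0.004]
contact_force: [-0.9, -0.2, 19.0]
gripper_width: -0.001
grasp_force: 9.6
```

Held at about 19 N for 1.6 s. Now let the ram up gently and withdraw.

servo_tool([
  [[0,0,0,0.003,0],[0,0,0,0.003,0],[0,0,0,0.003,0],[0,0,0,0.003,0],[0,0,0,0.003,0],[0,0,0,0.003,0],[0,0,0,0.003,0],[0,0,0,0.003,0]],
])

```text
time: 25.5
tool_pos: [0.6497, -0.2698, 0.1944]
tool_rot: [-0.0, 0.922, 0.388, -0.0]
contact_force: [-0.4, -1.1, 0.2]
gripper_width: -0.0
grasp_force: 0.0
```

servo_tool([
  [[0,0,0,0.005,0],[0,0,0,0.015,0],[0,0,0,0.03,0],[0,0,0,0.03,0],[0,0.03,0.02,0.02,0],[0,0.03,0.03,0,0],[0,0.03,0.03,0,0],[0,0,0,0,0]],
])

```text
time: 26.3
tool_pos: [0.7418, -0.1853, 0.2938]
tool_rot: [-0.001, 0.921, 0.391, -0.0]
contact_force: [-0.1, -0.3, 0.1]
gripper_width: 0.0
grasp_force: 0.0
```

```bash
python3 - <<'E'
from h import *
s=manip.state();print({k:np.round(s[k],4) for k in("time","tool_pos","contact_force")})
b=cam("scene"); g0=dict(np.load("b2.npz"))["pixels"]; W=cloud(b); W0=cloud(dict(np.load("b2.npz")))
for u in(304,308): print([[int(x) for x in cv2.cvtColor(g,cv2.COLOR_RGB2GRAY)[225:245,u]] for g in(g0,b["pixels"])])
# knife in same place: handle mask centroid scene, before/after
for g in(g0,b["pixels"]):
    h=cv2.cvtColor(g,cv2.COLOR_RGB2HSV); m=np.zeros((400,640),bool); m[260:310,290:375]=1; m&=(h[...,0]<22)&(h[...,1]>110); a=np.argwhere(m); print(len(a),a.mean(0))
w=cam("top")
for n,a in dict(folder=(412,472,155,200),tin=(412,460,95,150),slick=(212,230,135,180)).items():
    f0=dict(np.load("top0.npz"))["pixels"][a[2]:a[3],a[0]:a[1]].astype(int); print(n,(abs(w["pixels"][a[2]:a[3],a[0]:a[1]]-f0).max(-1)>60).sum())
E
```

```text
{'time': np.float64(26.3), 'tool_pos': array([ 0.7418, -0.1853,  0.2938]), 'contact_force': array([-0.1415, -0.3063,  0.1127])}
[[53, 48, 50, 49, 52, 56, 57, 63, 64, 81, 89, 92, 70, 38, 66, 116, 137, 141, 149, 155], [47, 48, 52, 53, 53, 52, 56, 65, 71, 79, 91, 91, 67, 42, 67, 114, 135, 140, 148, 156]]
[[45, 47, 50, 55, 56, 52, 58, 59, 63, 71, 75, 76, 60, 44, 85, 134, 141, 146, 155, 158], [51, 50, 47, 53, 51, 54, 54, 59, 67, 71, 75, 76, 59, 44, 82, 132, 142, 147, 155, 156]]
435 [279.95862069 327.54712644]
436 [279.97247706 327.65366972]
folder 0
tin 0
slick 678
```

```bash
python3 -c "
from plant import manip; print(manip.job_done())"
```

```text
the job is handed in; nothing more can be done
None
```

I handed the job in at 26.3 s: the knife lies in the press with its butt against the end stop, and the rivet was pressed with the ram bottomed at about 19 N for 1.6 s (peak reading 23 N). The ram is fully up again, and the folder and tin are unmoved; the arm blocked the final view of the slicker, but nothing went near it.

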